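# Load optical posts into a ribbed tray

### The job

Slide the blue ribbed tray along the bench, never lifting it, from the yellow outline to the white one so that it stands squarely under the lip of the chute, then tip the posts out of both magazines onto the chute so that they roll down and settle in the tray's grooves, one to a groove. When every post lies in a groove, slide the loaded tray into the green outline, straight in it; both magazines must stand upright on the cork mat again, and the vial, clamp fork and dish are to be left alone.

Things in the scene. Friction and masses are not known exactly. Their poses are not given: they have to be found in the camera images.
- tray: Loose blue ribbed tray (0.45 kg), 78 mm wide (y), starting in a yellow outline. Origin: underside, mid-width. Deck from x = -62 to +69 mm rises at 11 deg toward +x (top z = 6 mm at x = -59, 30 mm at +69). White ribs 1.8 mm high along y make 7 grooves. Side walls 11 mm over the deck, inner faces y = +-35, x = -56 to +45 mm; end wall at the low end, 20 mm high. It keeps its posts if slid smoothly.
- tray_handle (a point): Grip point of the tray's upright handle plate, which stands on a tongue beyond the tray's low end (toward -x): 10 mm thick along the tray's x, 34 mm wide along y, its top 63 mm above the bench, 25 mm free on both sides. The point is at tray (-94, 0, 48) mm.
- chute: Fixed metal chute, 54 mm wide inside, 10 mm side walls, sloping down at 14 deg toward its -x. Origin: on the bench, the loading place (white outline). Lower lip at x = 61, z = 35.5 mm; upper end at x = 137, z = 54 mm; centred on y = 0. With the tray's origin here, x axes aligned, the lip hangs 8 mm over the tray's upper end. Posts fall and roll freely if poured from about 35 mm above its plate.
- finish_mark: Green outline painted on the bench, the tray's size, on the other side of the chute from the yellow one. Origin: where the tray's origin belongs; x axis: where the tray's x axis points.
- mat: Fixed cork mat, 110 (x) x 180 (y) x 3 mm, where the two magazines stand; origin at the centre of its underside.
- magazine_0: Loose orange magazine (150 g), 47 x 58 x 71 mm, 0 to 3 posts inside lying along y. Covered box, open only at the mouth toward its -x. Origin: underside, z up. Floor rises toward the mouth in steps; it empties when tipped mouth down by about 30 deg. Mouth's lower edge at (-21, 0, 11) mm, 52 mm wide inside. Handle plate on top: 10 mm thick (y), 30 mm long (x), centred on x = 2, z = 30 to 71 mm.
- magazine_1: Loose white magazine (150 g), 47 x 58 x 71 mm, 0 to 3 posts inside lying along y. Covered box, open only at the mouth toward its -x. Origin: underside, z up. Floor rises toward the mouth in steps; it empties when tipped mouth down by about 30 deg. Mouth's lower edge at (-21, 0, 11) mm, 52 mm wide inside. Handle plate on top: 10 mm thick (y), 30 mm long (x), centred on x = 2, z = 30 to 71 mm.
- post_0_mid (a point): Middle of steel post 0 (12.7 mm diameter, 50 mm long, 50 g), on its axis; its z axis runs along the post. Starts in magazine_0 unless absent.
- post_1_mid (a point): Middle of steel post 1 (12.7 mm diameter, 50 mm long, 50 g), on its axis; its z axis runs along the post. Starts in magazine_0 unless absent.
- post_2_mid (a point): Middle of steel post 2 (12.7 mm diameter, 50 mm long, 50 g), on its axis; its z axis runs along the post. Starts in magazine_0 unless absent.
- post_3_mid (a point): Middle of steel post 3 (12.7 mm diameter, 50 mm long, 50 g), on its axis; its z axis runs along the post. Starts in magazine_1 unless absent.
- post_4_mid (a point): Middle of steel post 4 (12.7 mm diameter, 50 mm long, 50 g), on its axis; its z axis runs along the post. Starts in magazine_1 unless absent.
- post_5_mid (a point): Middle of steel post 5 (12.7 mm diameter, 50 mm long, 50 g), on its axis; its z axis runs along the post. Starts in magazine_1 unless absent.
- groove_0 (a point): Where a post's middle lies when it rests in the lowest of the tray's seven grooves (at tray x = -47, z = 14 mm). Axes in the deck: x up along the slope, y along the grooves, z square off the deck. Further grooves follow every 15 mm along its x: posts in them have their middles at x = 0, 15, 30, 45, 60, 75, 90 mm, z = 0. Posts normally fill it from the low end.
- vial: Capped glass vial, 21 mm across, 44 mm high, bystander; origin under its centre.
- clamp_fork: Black forked clamp lying flat, 28 x 56 x 9 mm, bystander; origin under its centre.
- dish: Lidded plastic sample dish, 56 mm across, 12 mm high, bystander; origin under its centre.

How it is judged:
On the way, in this order (a step that is already met when the one before it is completed fails the run):
1. the tray stands at the loading place under the chute, within 10 mm and 0.1 rad (horizontal distance between tray and chute below 0.01 m and angle between the x axis of tray and the x axis of chute, either way round below 0.1 rad), for 0.3 s.
2. with the tray within 25 mm of the loading place, every post lies at rest in a groove of the tray (horizontal distance between tray and chute below 0.025 m and x of post_0_mid in the frame of groove_0 between -0.005 and 0.095 m and y of post_0_mid in the frame of groove_0 between -0.015 and 0.015 m and z of post_0_mid in the frame of groove_0 between -0.003 and 0.003 m and angle between the z axis of each of post_0_mid, post_1_mid, post_2_mid, post_3_mid, post_4_mid, post_5_mid and the y axis of groove_0, either way round below 0.15 rad and linear speed of each of post_0, post_1, post_2, post_3, post_4, post_5 below 0.03 m/s and x of post_1_mid in the frame of groove_0 between -0.005 and 0.095 m and y of post_1_mid in the frame of groove_0 between -0.015 and 0.015 m and z of post_1_mid in the frame of groove_0 between -0.003 and 0.003 m and x of post_2_mid in the frame of groove_0 between -0.005 and 0.095 m and y of post_2_mid in the frame of groove_0 between -0.015 and 0.015 m and z of post_2_mid in the frame of groove_0 between -0.003 and 0.003 m and x of post_3_mid in the frame of groove_0 between -0.005 and 0.095 m and y of post_3_mid in the frame of groove_0 between -0.015 and 0.015 m and z of post_3_mid in the frame of groove_0 between -0.003 and 0.003 m and x of post_4_mid in the frame of groove_0 between -0.005 and 0.095 m and y of post_4_mid in the frame of groove_0 between -0.015 and 0.015 m and z of post_4_mid in the frame of groove_0 between -0.003 and 0.003 m and x of post_5_mid in the frame of groove_0 between -0.005 and 0.095 m and y of post_5_mid in the frame of groove_0 between -0.015 and 0.015 m and z of post_5_mid in the frame of groove_0 between -0.003 and 0.003 m), for 0.3 s.
At the end, for the whole second after the job is handed in: The tray is within 12 mm and 0.12 rad of the green outline's place; every post lies flat in the tray's grooves (within 3 mm of the deck, x -5 to 95 mm and y within 15 mm of groove_0, axis within 0.15 rad); both magazines upright (0.1 rad), origins over the mat; all at rest (horizontal distance between tray and finish_mark below 0.012 m and angle between the x axis of tray and the x axis of finish_mark, either way round below 0.12 rad and linear speed of each of tray, magazine_0, magazine_1 below 0.02 m/s and x of magazine_0 in the frame of mat between -0.055 and 0.055 m and y of magazine_0 in the frame of mat between -0.09 and 0.09 m and height (world z) of each of magazine_0, magazine_1 below 0.01 m and angle between each of magazine_0, magazine_1's own z axis and vertical below 0.1 rad and x of magazine_1 in the frame of mat between -0.055 and 0.055 m and y of magazine_1 in the frame of mat between -0.09 and 0.09 m and x of post_0_mid in the frame of groove_0 between -0.005 and 0.095 m and y of post_0_mid in the frame of groove_0 between -0.015 and 0.015 m and z of post_0_mid in the frame of groove_0 between -0.003 and 0.003 m and angle between the z axis of each of post_0_mid, post_1_mid, post_2_mid, post_3_mid, post_4_mid, post_5_mid and the y axis of groove_0, either way round below 0.15 rad and x of post_1_mid in the frame of groove_0 between -0.005 and 0.095 m and y of post_1_mid in the frame of groove_0 between -0.015 and 0.015 m and z of post_1_mid in the frame of groove_0 between -0.003 and 0.003 m and x of post_2_mid in the frame of groove_0 between -0.005 and 0.095 m and y of post_2_mid in the frame of groove_0 between -0.015 and 0.015 m and z of post_2_mid in the frame of groove_0 between -0.003 and 0.003 m and x of post_3_mid in the frame of groove_0 between -0.005 and 0.095 m and y of post_3_mid in the frame of groove_0 between -0.015 and 0.015 m and z of post_3_mid in the frame of groove_0 between -0.003 and 0.003 m and x of post_4_mid in the frame of groove_0 between -0.005 and 0.095 m and y of post_4_mid in the frame of groove_0 between -0.015 and 0.015 m and z of post_4_mid in the frame of groove_0 between -0.003 and 0.003 m and x of post_5_mid in the frame of groove_0 between -0.005 and 0.095 m and y of post_5_mid in the frame of groove_0 between -0.015 and 0.015 m and z of post_5_mid in the frame of groove_0 between -0.003 and 0.003 m); the robot touches nothing.
It fails at once if the tray is lifted more than 12 mm off the bench or tilted more than 0.12 rad (height (world z) of tray above 0.012 m or angle between tray's own z axis and vertical above 0.12 rad).
It fails at once if a bystander (vial, clamp fork, dish) is moved more than 30 mm (distance of any of vial, clamp_fork, dish from where it was at the start of the episode above 0.03 m).
Of post_0, post_1, post_2, post_3, post_4, post_5 only 3 to 6 are there at a start; the rules pass over those that are not, and their reading is None.
At some moment in a run one of magazine_0, magazine_1 may be knocked a few centimetres aside while the robot is not near it.
It also fails if it takes over 192 s, if anything falls off the work surface, if the arm or the gripper's body presses on something with over 40 N, if the wrist force passes 120 N, or if a joint passes its speed limit or range.

### The arm

A 6-joint arm with a two-finger parallel gripper is mounted at the origin on a cart in front of the work surface, level with it; the furniture and walls round the work are solid. World frame = base frame: x ahead of the robot, y to its left, z up, the work surface at z = 0. Lengths are in m, angles in rad, forces in N, time in s.
With the tool pointing down it reaches from about 0.35 to 0.85 m from the base axis. Payload 8.1 kg.
Tool frame: the origin (TCP) lies between the finger pads; the fingertips stand 11 mm ahead of it and the grasp point (between the pads) lies 8 mm behind it (tips_ahead is the z of the fingertips in the tool frame, in m); z points along the fingers, y is the line along which they close (so a half turn about z gives the same grasp; the last joint's range is limited). The gripper opens to 93 mm and grips with 3 to 60 N. Pads are 15 mm wide; open, the fingers measure 128 mm over their backs; the gripper's body (75 mm by 188 mm) begins 65 mm behind the grasp point.
Start: joints at [-1.258, 0.13, 1.488, -0, 1.523, -0.085], TCP at [0.232, -0.553, 0.23] pointing down, gripper open.
Joint ranges: [-2.96, 2.96], [-0.89, 2.26], [0.02, 2.5], [-1.34, 4.48], [0, 2.73], [-2.66, 2.66]. Speed limits (rad/s): [2.39, 2.39, 2.79, 3.14, 3.14, 3.14].

### API

Orientations are given as a rotation vector (axis times angle).
In Python, from plant import read_state, read_camera, close_job, tips_ahead gives the robot as it stands. The module is installed in compiled form; this text tells all that it offers.
- The arm moves only by the tool move_arm, never from a script. Its argument "plan" is a list of rows, each a list of 7 numbers: the turn, a rotation vector about the tool's x, y, z in units of 6 degrees (1.0 is 6 degrees), then the shift along the tool's x, y, z in units of 25 mm (1.0 is 25 mm), then the finger opening in mm, from 0 to 93. A call has exactly 10 rows; each row shifts and turns the commanded pose from where the row before left it, along the tool's axes as they then stand; what a row does not reach is not made up. A row lasts 1/10 s, in which the tool goes at most 50 mm and 8.59 degrees, less where a joint would pass 70% of its speed; a pose out of reach is approached as far as the arm can. A call is refused whole if a number of a shift passes 1 or a number of a turn 1, either way. A call with a gripper value outside its range is refused whole. The fingers move at their own pace and stop on an object; "force" is the grip in N (left out, the last holds). Time passes only in rows, so rows that do not move let the fingers close, or fill a call up. It gives the time, the measured TCP pose, the force, the opening and the grip force at its end, in the units of the state.
- read_state(): the state, without advancing time (a new reading comes with each control period).
- read_camera(name): name is "scene" or "top" or "wrist"; returns a dict with "frame" (480x640x3 uint8, red, green, blue), "z_map" (480x640 float32, m along the optical axis (not along the pixel's ray), 0 where there is no reading), "fx", "fy", "cx", "cy" (pixels), "rvec" (rotation vector, rad) and "tvec" (3), from world to camera coordinates, as OpenCV has them. Camera axes: x right, y down, z forward; pixel columns grow to the right and rows downward; lengths in m; the calibration is good to about 2 mm. A picture is of the moment at which its call begins.
- close_job(): hands the job in; it is judged then, once.
The state is a dict: "t": time; "q": joint angles; "dq": joint speeds; "joint_torque": joint torques, N m; "tool_pos": TCP position; "orientation": TCP orientation; "force": force on the tool from outside, world axes, zero at the start; "wrist_torque": the same for the moment, N m; "opening": finger opening in m; "gripper_force": force on a finger pad.
Only numpy, scipy, OpenCV 4.12 (cv2) and the standard library are available. Lean on these libraries where they do the work, as an engineer would, in place of code of your own. Each camera call takes 0.05 s, during which the arm holds its last target. There are 200 camera calls.

## Working session

There is one attempt and no reset: what is moved stays moved. The work goes in short steps, Python scripts to look and compute and a tool call to move; the robot and the scene stay as the last step left them, time stands still between calls to the robot, and variables do not carry over. Pictures are saved under pics/ and viewed, at most 14 in all, crops included, and the job is handed in when it is done.

Besides the shell and the picture viewer there is one more tool, called after "Request:" as name([rows], argument=value, ...), one row to a line, values as JSON. move_arm: Moves the arm, as the interface text tells. Its arguments: {"type":"object","properties":{"plan":{"type":"array","items":{"type":"array","items":{"type":"number"}}},"force":{"type":"number"}},"required":["plan"]}

```bash
mkdir -p pics; cat > h.py <<'E'
import numpy as np, cv2
from scipy.spatial.transform import Rotation as R
from plant import read_state, read_camera, close_job, tips_ahead
def cam(n):
    c=read_camera(n); c['R']=cv2.Rodrigues(np.array(c['rvec'],float))[0]; c['t']=np.array(c['tvec'],float).ravel(); return c
def ray(c,uv,z):
    uv=np.atleast_2d(uv).astype(float)
    d=np.c_[(uv[:,0]-c['cx'])/c['fx'],(uv[:,1]-c['cy'])/c['fy'],np.ones(len(uv))]@c['R']
    o=-c['R'].T@c['t']; return o+d*((z-o[2])/d[:,2])[:,None]
def cloud(c):
    z=c['z_map']; v,u=np.mgrid[:480,:640]
    p=np.stack([(u-c['cx'])/c['fx']*z,(v-c['cy'])/c['fy']*z,z],-1)-c['t']
    w=p@c['R']; w[z==0]=np.nan; return w
def save(c,name): cv2.imwrite('pics/'+name,c['frame'][:,:,::-1])
E
python3 - <<'E'
from h import *
for n in('top','scene'):
    c=cam(n); save(c,n+'0.png'); print(n,-c['R'].T@c['t'],c['fx']); np.savez(n+'0.npz',**c)
print(read_state(),tips_ahead)
E
```

```text
top [ 0.51317694 -0.01456831  1.14396448] 502.3075051751818
scene [0.20643568 0.73187869 0.63145639] 503.4352488524283
{'t': 0.1, 'q': array([-1.25837880e+00,  1.31136123e-01,  1.48916304e+00,  7.22121333e-05,
        1.52300904e+00, -8.53951061e-02]), 'dq': array([ 0.00016645, -0.00206109, -0.00306827, -0.00158735,  0.00078006,
        0.00070448]), 'joint_torque': array([ 8.83487846e-04, -5.61344612e+01, -4.93094051e+01,  7.70314783e-02,
        2.92138313e-02, -2.02550467e-05]), 'tool_pos': array([ 0.23233565, -0.55265029,  0.22866621]), 'orientation': array([-3.07797290e+00, -6.20426491e-01,  1.92558859e-04]), 'force': array([ 0.79438557, -0.96158196, -0.6743488 ]), 'wrist_torque': array([ 0.03151081, -0.04279917,  0.00216624]), 'gripper_force': 0.0, 'opening': 0.09292544221739574} 0.011
```

View pics/top0.png

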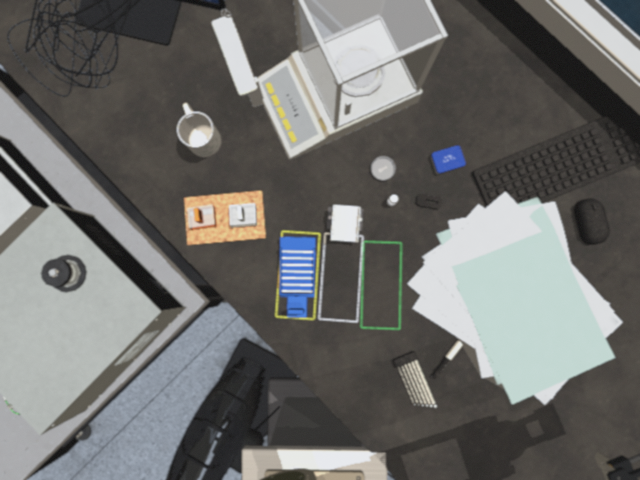

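View pics/scene0.png

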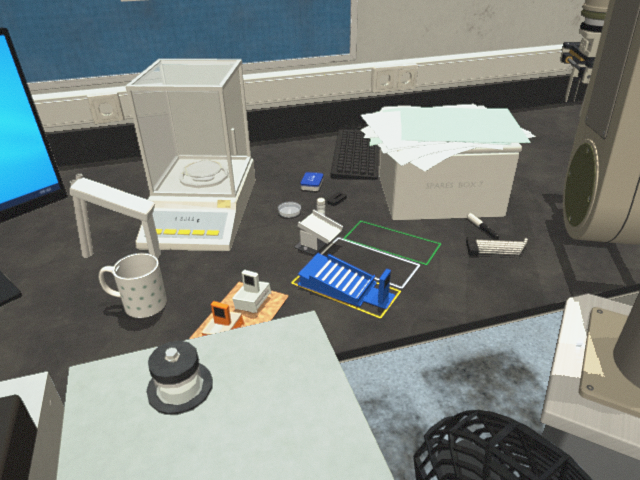

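The top view has image up = +x and left = +y. The tray is at about (297,275) with its handle at (297,305), the chute at (345,222) and the green outline at (382,285). The mat is at (225,217), with the orange magazine at (202,216) and the white one at (243,214). Bystanders: dish (383,168), vial (392,200) and fork (428,201).

```bash
python3 - <<'E'
from h import *
c=dict(np.load('top0.npz')); w=cloud(c); f=c['frame']; hsv=cv2.cvtColor(f,cv2.COLOR_RGB2HSV)
def rect(m,z,name):
    m=m.astype(np.uint8)
    n,l,s,_=cv2.connectedComponentsWithStats(m,connectivity=8)
    k=1+np.argmax(s[1:,4]); v,u=np.nonzero(l==k)
    p=ray(c,np.c_[u,v],z)[:,:2]; r=cv2.minAreaRect((p*1000).astype(np.float32)); print(name,len(u),np.round(r[0],1),np.round(r[1],1),round(r[2],2), 'u',u.min(),u.max(),'v',v.min(),v.max())
H,S,V=[hsv[...,i].astype(int) for i in range(3)]
box=np.zeros(H.shape,bool); box[150:340,170:420]=1
rect(box&(abs(H-28)<8)&(S>120)&(V>100)&(np.mgrid[:480,:640][1]>270),0,'yellow')
rect(box&(abs(H-65)<15)&(S>110)&(V>60),0,'green')
B=box.copy();B[:236]=0;B[:,:318]=0;B[:,364:]=0
rect(B&(S<60)&(V>120),0,'white')
rect(box&(H<22)&(S>60)&(V>100)&(np.mgrid[:480,:640][1]<272),.003,'mat')
rect(box&(abs(H-110)<12)&(S>120)&(V>40)&(np.mgrid[:480,:640][1]<330),0.02,'tray')
def dump(u0,u1,v0,v1): print((w[v0:v1,u0:u1,2]*1000).round().astype(int) if 0 else '\n'.join(' '.join('%3d'%x for x in r) for r in np.nan_to_num(w[v0:v1,u0:u1,2]*1000)))
dump(184,264,198,234)
def hpts(b,lo,hi,n):
    q=w[b[2]:b[3],b[0]:b[1]].reshape(-1,3); q=q[(q[:,2]>lo)&(q[:,2]<hi)]
    r=cv2.minAreaRect((q[:,:2]*1000).astype(np.float32)); print(n,len(q),np.round(r[0],1),np.round(r[1],1),round(r[2],1),q.max(0),q.min(0))
hpts((184,222,195,240),.06,.09,'m0 handle');hpts((222,268,195,240),.06,.09,'m1 handle')
hpts((184,222,195,240),.02,.09,'m0');hpts((222,268,195,240),.02,.09,'m1')
hpts((322,368,195,245),.02,.09,'chute'); hpts((275,320,290,325),.05,.08,'trayhandle')
for n,u,v in(('frontbox',150,300),('frontbox2',205,290),('frontbox3',100,300),('bal',290,130),('mug',197,133),('lamp',235,50),('dish',383,168),('vial',392,200),('fork',428,201)): print(n,w[v,u])
s=cv2.resize(f[185:335,175:415],None,fx=3.3,fy=3.3,interpolation=cv2.INTER_CUBIC); cv2.imwrite('pics/crop.png',s[:,:,::-1])
E
```

```text
yellow 181 [572.4  37.7] [ 89.6 122.9] 86.94 u 281 320 v 230 286
green 12 [ 610.3 -170.9] [ 0. 25.] 0.49 u 385 396 v 242 242
white 828 [527.8 -57.1] [ 94.6 196.1] 87.28 u 318 363 v 236 322
mat 2960 [664.1 209.9] [114.2 185.9] 5.7 u 183 266 v 190 245
tray 887 [574.4  41.2] [87.4 81. ] 0.48 u 279 315 v 237 276
 -1   2   1  -1   2   2   5   2   6  -1   5  -1   3  -1  -1   1   0   0   0   1   3   0   4   5   1   5   1   2   3  -1   6   4   2   4   3   4   0   0   0   1   1   2  -1   0   3   3   1   0   0   2   1   1   1   0   4   2   3   4  -1   0   0   3   0   4   2   3   1   1   3   4   3   0   3   0   0   0   0   2   2   0
  3   5   3   3   1   2  -1   3  -1   0   1   2  -1   0  -3   2   4   0  -2   3  -1   0  -2   2  -2   7   0   1  -1   1   0   1  -1   2  -1   0   6   0   2  -1   1   0   0   1  -1   1   5   0   4   0   0   2   0   2  -1  -1   5   1   0   4   2   0  -1   2   0   1   1   1   2   3   0   2   0   0   6   1   0   2  -2   0
  2   2   1   0   0   5   4   0   3   2   3   1   2   1   0   4   0   5   3   0   1   3   2   4   0   7   3   0   0   6   0   1   3   1   0   2  -1  -
[... 11084 characters left out ...]
[47.8 58.5] 5.3 [0.69318883 0.19571725 0.0767464 ] [0.64153034 0.13452809 0.02050165]
chute 964 [646.9 -64.2] [59.8 78.5] 86.3 [ 0.68694189 -0.03219162  0.06545172] [ 0.60792244 -0.09486106  0.02989806]
trayhandle 80 [455.3  42. ] [ 8.6 34.1] 0.2 [0.45961127 0.05901039 0.06596009] [0.45097561 0.0249526  0.05061572]
frontbox [0.47896859 0.32081114 0.15844372]
frontbox2 [ 0.4914043   0.34804323 -0.42300699]
frontbox3 [0.47841619 0.41369758 0.17091936]
bal [0.85899162 0.05972159 0.03806165]
mug [0.860036   0.27797799 0.00805498]
lamp [0.98987486 0.16722378 0.15583199]
dish [ 0.77972636 -0.15317045  0.00954255]
vial [ 0.69953412 -0.16839906  0.04542562]
fork [ 0.70595001 -0.25777212 -0.00248439]
```

View pics/crop.png

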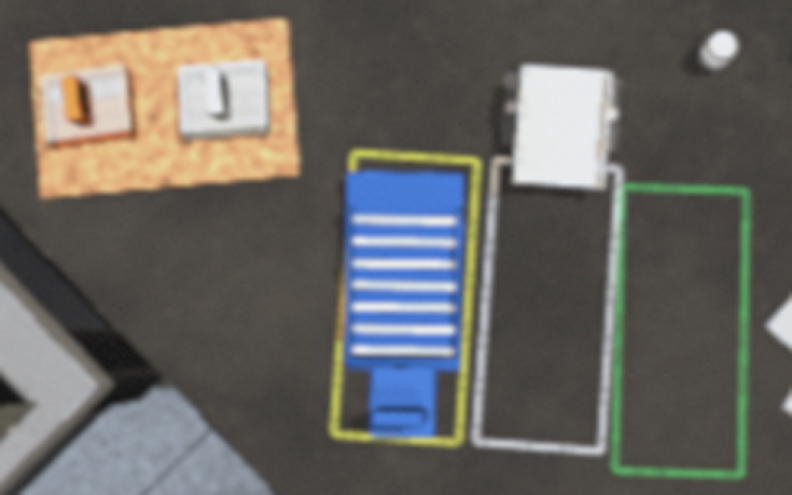

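The crop confirms that both mouths face down in the image (world -x), that the tray is nearly straight (yaw about 0), and that the white and green outlines are turned by about -3°. I'll refine the outlines and yaws, then move.

```bash
python3 - <<'E'
from h import *
c=dict(np.load('top0.npz')); w=cloud(c); f=c['frame'].astype(int); r,g,b=f[...,0],f[...,1],f[...,2]
V,U=np.mgrid[:480,:640]
box=(V>225)&(V<335)&(U>270)&(U<410)
for n,m in(('green',(g>r+25)&(g>b+15)&(U>355)),('yellow',(r>b+50)&(g>b+40)&(U<325)),('white',(abs(r-b)<25)&(r>110)&(U>316)&(U<366)&(V>246))):
    m=m&box; p=ray(c,np.c_[U[m],V[m]],0)[:,:2]; R0=cv2.minAreaRect((p*1000).astype(np.float32)); print(n,m.sum(),np.round(R0[0],1),np.round(R0[1],1),round(R0[2],2))
    for lo,hi,s in((0,.5,'L'),(.5,1,'R')):
        # long sides: pixels on rows, extreme
        P=[]
        vs=range(V[m].min()+8,V[m].max()-8)
        for v in vs:
            u=U[v][m[v]]
            if len(u): 
                mid=(U[m].min()+U[m].max())/2; k=u[u<mid] if s=='L' else u[u>mid]
                if len(k): P.append((k.mean(),v))
        q=ray(c,P,0); a=np.polyfit(q[:,0],q[:,1],1); print('  side',s,'yaw',np.degrees(np.arctan(a[0])).round(2),'y at .53',np.polyval(a,.53).round(4),len(P))
m=(b>r+40)&(U>270)&(U<325)&(V>236)&(V<300); print('tray blue px',m.sum())
# ribs
m=(r>130)&(abs(r-b)<60)&(U>279)&(U<314)&(V>245)&(V<297)
n,l,s,_=cv2.connectedComponentsWithStats(m.astype(np.uint8))
for k in range(1,n):
    if s[k,4]>20:
        zz=0.02; p=ray(c,np.c_[U[l==k],V[l==k]],zz); a=np.polyfit(p[:,1],p[:,0],1); print('rib',p.mean(0).round(4),'yaw',-np.degrees(a[0]).round(2))
q=w[200:245,322:370].reshape(-1,3); k=(q[:,2]>.036)
for lo,hi in((.62,.64),(.64,.66),(.66,.68)):
    kk=k&(q[:,0]>lo)&(q[:,0]<hi); print('chute y',lo,q[kk,1].min().round(4),q[kk,1].max().round(4),q[kk,2].mean().round(4))
E
```

```text
green 745 [ 513.6 -149.2] [ 92.5 200.9] 88.29
  side L yaw -1.82 y at .53 -0.1067 74
  side R yaw -1.39 y at .53 -0.1921 74
yellow 525 [534.6  40.4] [ 92.8 200.6] 86.86
  side L yaw -2.19 y at .53 0.0849 38
  side R yaw -3.06 y at .53 -0.0028 74
white 658 [515.5 -56.9] [ 94.6 171.8] 86.41
  side L yaw -3.6 y at .53 -0.0144 59
  side R yaw -3.62 y at .53 -0.1007 59
tray blue px 1779
rib [0.586  0.0447 0.02  ] yaw -0.88
rib [0.5712 0.0383 0.02  ] yaw -0.52
rib [0.556  0.0388 0.02  ] yaw -0.34
rib [0.5414 0.0432 0.02  ] yaw -0.85
rib [0.5268 0.0402 0.02  ] yaw -0.26
rib [0.5122 0.0427 0.02  ] yaw -0.39
rib [0.4974 0.0412 0.02  ] yaw 0.33
chute y 0.62 -0.0932 -0.034 0.0411
chute y 0.64 -0.0948 -0.034 0.0457
chute y 0.66 -0.0949 -0.0359 0.0506
```

Request:
move_arm([
  [0,0,-1,0,0,-0.5,60],
  [0,0,-1,0,0,0,60],
  [0,0,-1,0,0,0,60],
  [0,0,-1,0,0,0,60],
  [0,0,-1,0,0,0,60],
  [0,0,-1,0,0,0,60],
  [0,0,-1,0,0,0,60],
  [0,0,-1,0,0,0,60],
  [0,0,-1,0,0,0,60],
  [0,0,-1,0,0,0,60],
])

```text
t: 1.1
tool_pos: [0.2324, -0.5528, 0.2415]
orientation: [-2.351, -2.082, -0.001]
force: [-0.2, -0.3, -0.1]
opening: 0.06
gripper_force: 0.0
```

```bash
python3 - <<'E'
from h import *
c=dict(np.load('top0.npz')); w=cloud(c)
q=w[180:420,400:640].reshape(-1,3); k=(q[:,2]>.05)&(q[:,2]<.4)
print(np.nanpercentile(q[k],[1,50,99],axis=0)); k2=k&(q[:,1]>-.27); print(q[k2].min(0),q[k2].max(0))
E
```

```text
[[ 0.31576955 -0.54895862  0.16761297]
 [ 0.48881946 -0.37935482  0.19071321]
 [ 0.67130898 -0.20402765  0.19595508]]
[ 0.41865893 -0.26998576  0.16104599] [ 0.63908478 -0.17909768  0.19469659]
```

Request:
move_arm([
  [0,0,-0.6,0,0,-0.5,60],
  [0,0,-0.5,0,0,-0.5,60],
  [0,0,0,0,0.4,-0.4,60],
  [0,0,0,0,0.4,0,60],
  [0,0,0,0,0.4,0,60],
  [0,0,0,0,0,0,60],
  [0,0,0,0,0,0,60],
  [0,0,0,0,0,0,60],
  [0,0,0,0,0,0,60],
  [0,0,0,0,0,0,60],
])

```text
t: 2.1
tool_pos: [0.2622, -0.5535, 0.277]
orientation: [-2.234, -2.209, -0.0]
force: [0.3, -0.0, -0.2]
opening: 0.0602
gripper_force: 0.0
```

Request:
move_arm([
  [0,0,0,0.9,0.4,0,60],
  [0,0,0,1,0.4,0,60],
  [0,0,0,1,0.4,0,60],
  [0,0,0,1,0.4,0,60],
  [0,0,0,1,0.4,0,60],
  [0,0,0,1,0.4,0,60],
  [0,0,0,1,0.4,0,60],
  [0,0,0,1,0.4,0,60],
  [0,0,0,1,0.3,0,60],
  [0,0,0,1,0.3,0,60],
])

```text
t: 3.1
tool_pos: [0.3602, -0.306, 0.2773]
orientation: [2.233, 2.209, 0.0]
force: [-0.1, 1.2, -0.0]
opening: 0.0598
gripper_force: 0.0
```

Request:
move_arm([
  [0,0,0,1,0.3,0,60],
  [0,0,0,1,0.3,0,60],
  [0,0,0,1,0.3,0,60],
  [0,0,0,1,0.3,0,60],
  [0,0,0,1,0.3,0,60],
  [0,0,0,1,0.3,0,60],
  [0,0,0,1,0.3,0,60],
  [0,0,0,1,0.3,0,60],
  [0,0,0,1,0.3,0,60],
  [0,0,0,1,0.3,0,60],
])

```text
t: 4.1
tool_pos: [0.4379, -0.0569, 0.2774]
orientation: [2.233, 2.209, 0.001]
force: [0.5, 0.1, -0.3]
opening: 0.0599
gripper_force: 0.0
```

Request:
move_arm([
  [0,0,0,1,0.2,0,60],
  [0,0,0,1,0.2,0,60],
  [0,0,0,1,0.2,0,60],
  [0,0,0,1,0.1,0,60],
  [0,0,0,0.1,0,0.5,60],
  [0,0,0,0,0,1,60],
  [0,0,0,0,0,1,60],
  [0,0,0,0,0,1,60],
  [0,0,0,0,0,1,60],
  [0,0,0,0,0,1,60],
])

```text
t: 5.1
tool_pos: [0.4558, 0.0436, 0.1381]
orientation: [2.234, 2.209, -0.001]
force: [-0.3, -0.3, -0.1]
opening: 0.0598
gripper_force: 0.0
```

```bash
python3 - <<'E'
from h import *
s=read_state(); print(s['tool_pos']); c=cam('wrist'); save(c,'w1.png'); w=cloud(c)
k=(w[...,2]>.056)&(w[...,2]<.07)&(abs(w[...,1]-.042)<.04)&(abs(w[...,0]-.455)<.03); q=w[k]
r=cv2.minAreaRect((q[:,:2]*1000).astype(np.float32)); print(k.sum(),r,q.mean(0))
t=dict(np.load('top0.npz')); w=cloud(t); q=w[180:420,380:480].reshape(-1,3)
for x in np.arange(.33,.60,.03):
    k=(q[:,2]>.05)&(q[:,2]<.3)&(abs(q[:,0]-x)<.015)
    if k.any(): i=np.nanargmax(np.where(k,q[:,1],-9)); print(x.round(2),q[i].round(3))
E
```

```text
[0.45582623 0.04360543 0.13807555]
907 ((454.2719421386719, 42.03129577636719), (34.15849304199219, 9.965559959411621), 89.33936309814453) [0.4543821  0.0429428  0.06137694]
0.36 [ 0.37  -0.306  0.19 ]
0.39 [ 0.404 -0.292  0.184]
0.42 [ 0.435 -0.244  0.182]
0.45 [ 0.463 -0.199  0.165]
0.48 [ 0.469 -0.189  0.167]
0.51 [ 0.517 -0.179  0.17 ]
0.54 [ 0.527 -0.188  0.172]
0.57 [ 0.557 -0.207  0.188]
```

Request:
move_arm([
  [0,0,0,0,-0.06,0.9,60],
  [0,0,0,0,0,1,60],
  [0,0,0,0,0,1,60],
  [0,0,0,0,0,0.9,60],
  [0,0,0,0,0,0.1,60],
  [0,0,0,0,0,0,30],
  [0,0,0,0,0,0,5],
  [0,0,0,0,0,0,5],
  [0,0,0,0,0,0,5],
  [0,0,0,0,0,0,5],
], force=20)

```text
t: 6.15
tool_pos: [0.4554, 0.0445, 0.0429]
orientation: [2.232, 2.209, 0.001]
force: [0.2, 0.6, 0.1]
opening: 0.0245
gripper_force: 0.0
```

Request:
move_arm([
  [0,0,0,0,0,0,5],
  [0,0,0,0,0,0,5],
  [0,0,0,0,0,0,5],
  [0,0,0,0,-0.3,0,5],
  [0,0,0,0,-0.3,0,5],
  [0,0,0,-0.3,0,0,5],
  [0,0,0,-0.4,0,0,5],
  [0,0,0.1,-0.4,0,0,5],
  [0,0,0.1,-0.4,0,0,5],
  [0,0,0.1,-0.4,0,0,5],
])

```text
t: 7.15
tool_pos: [0.439, -0.0034, 0.0423]
orientation: [-2.269, -2.173, -0.001]
force: [2.6, 3.0, 0.8]
opening: 0.0097
gripper_force: 20.2
```

```bash
python3 - <<'E'
from h import *
s=read_state(); print(s['tool_pos'],s['opening'],s['gripper_force'],s['force'])
c=cam('top');w=cloud(c); q=w.reshape(-1,3)
k=(abs(q[:,0]-.56)<.02)&(q[:,2]>.02)&(q[:,2]<.06)&(abs(q[:,1])<.1); print('tray y range at x .56',q[k,1].min(),q[k,1].max())
E
```

```text
[ 0.43896221 -0.00341175  0.04225311] 0.009665648183812757 20.1576966047287 [2.58627804 2.9912699  0.79708202]
tray y range at x .56 -0.04627588682262611 0.02971324599106721
```

Request:
move_arm([
  [0,0,0.1,-0.4,0,0,5],
  [0,0,0.08,-0.4,0,0,5],
  [0,0,0,-0.4,0,0,5],
  [0,0,0,-0.4,0,0,5],
  [0,0,0,-0.3,0,0,5],
  [0,0,0,0,0.2,0,5],
  [0,0,0,0,0.3,0,5],
  [0,0,0,0,0.2,0,5],
  [0,0,0,0,0,0,5],
  [0,0,0,0,0,0,5],
])

```text
t: 8.2
tool_pos: [0.4529, -0.0522, 0.0422]
orientation: [-2.288, -2.151, 0.004]
force: [-7.6, -0.7, 8.7]
opening: 0.0098
gripper_force: 20.0
```

```bash
python3 - <<'E'
from h import *
s=read_state(); print(s['tool_pos'],s['opening'],s['gripper_force'],s['force'])
c=cam('top'); np.savez('top1.npz',**c); f=c['frame'].astype(int);r,g,b=f[...,0],f[...,1],f[...,2];V,U=np.mgrid[:480,:640]
m=(r>130)&(abs(r-b)<60)&(U>322)&(U<362)&(V>246)&(V<300)
n,l,s,_=cv2.connectedComponentsWithStats(m.astype(np.uint8))
for k in range(1,n):
    if s[k,4]>20:
        p=ray(c,np.c_[U[l==k],V[l==k]],.02); a=np.polyfit(p[:,1],p[:,0],1); print('rib',s[k,4],p.mean(0).round(4),'yaw',-np.degrees(a[0]).round(2),p[:,1].min().round(4),p[:,1].max().round(4))
save(c,'t1.png')
s=cv2.resize(c['frame'][190:330,300:420],None,fx=4,fy=4,interpolation=cv2.INTER_CUBIC); cv2.imwrite('pics/crop1.png',s[:,:,::-1])
E
```

```text
[ 0.45288848 -0.05222027  0.04219982] 0.00983039479155172 19.98077005147934 [-7.60759903 -0.73693764  8.69843178]
rib 21 [ 0.5841 -0.0179  0.02  ] yaw 179.25 -0.0194 -0.017
rib 82 [ 0.5842 -0.0635  0.02  ] yaw -3.14 -0.0977 -0.0283
rib 89 [ 0.5694 -0.0607  0.02  ] yaw -3.18 -0.0955 -0.0284
rib 94 [ 0.5543 -0.0602  0.02  ] yaw -3.94 -0.0955 -0.0263
rib 46 [ 0.5101 -0.0629  0.02  ] yaw -3.28 -0.08 -0.0444
rib 240 [ 0.4875 -0.0533  0.02  ] yaw -3.4 -0.1023 -0.0179
```

View pics/crop1.png

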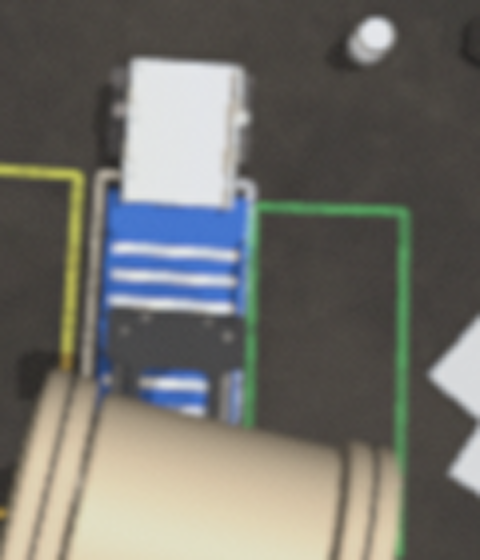

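The crop shows the tray inside the white outline under the chute lip (lip at rows 195-205), parallel to the chute. Its ribs are centred within about 1 mm and the x error is about 1.5 mm. Releasing.

Request:
move_arm([
  [0,0,0,0,0,0,5],
  [0,0,0,0,0,0,60],
  [0,0,0,0,0,0,60],
  [0,0,0,0,0,0,60],
  [0,0,0,0,0,0,60],
  [0,0,0,0,0,-0.5,60],
  [0,0,0,0,0,-1,60],
  [0,0,0,0,0,-1,60],
  [0,0,0,0,0,-1,60],
  [0,0,0,0,0,-1,60],
])

```text
t: 9.25
tool_pos: [0.4539, -0.0513, 0.1567]
orientation: [2.287, 2.152, 0.001]
force: [-0.1, -0.7, 0.8]
opening: 0.06
gripper_force: 0.0
```

Request:
move_arm([
  [0,0,1,0,0,-1,60],
  [0,0,1,0,0,-1,60],
  [0,0,1,0,0,0,60],
  [0,0,1,0,0,0,60],
  [0,0,1,0,0,0,60],
  [0,0,1,0,0,0,60],
  [0,0,1,0,0,0,60],
  [0,0,1,0,0,0,60],
  [0,0,1,0,0,0,60],
  [0,0,1,0,0,0,60],
])

```text
t: 10.25
tool_pos: [0.4539, -0.0513, 0.2057]
orientation: [3.059, 0.714, 0.001]
force: [0.0, 0.0, 0.6]
opening: 0.0601
gripper_force: 0.0
```

Request:
move_arm([
  [0,0,1,0,0,0,60],
  [0,0,1,0,0,0,60],
  [0,0,1,0,0,0,60],
  [0,0,1,0,0,0,60],
  [0,0,0,1,-1,0,60],
  [0,0,0,1,-1,0,60],
  [0,0,0,1,-1,0,60],
  [0,0,0,1,-1,0,60],
  [0,0,0,1,-1,0,60],
  [0,0,0,1,-1,0,60],
])

```text
t: 11.25
tool_pos: [0.598, 0.1064, 0.2057]
orientation: [3.141, 0.069, 0.001]
force: [0.6, -1.0, -0.3]
opening: 0.0599
gripper_force: 0.0
```

Request:
move_arm([
  [0,0,0,0.5,-1,0,60],
  [0,0,0,0.5,-1,0,60],
  [0,0,0,0,0,0,60],
  [0,0,0,0,0,0,60],
  [0,0,0,0,0,0,60],
  [0,0,0,0,0,0,60],
  [0,0,0,0,0,0,60],
  [0,0,0,0,0,0,60],
  [0,0,0,0,0,0,60],
  [0,0,0,0,0,0,60],
])

```text
t: 12.25
tool_pos: [0.6199, 0.156, 0.2047]
orientation: [-3.141, -0.069, -0.0]
force: [0.4, -0.4, 0.3]
opening: 0.0598
gripper_force: 0.0
```

```bash
cat > mag.py <<'E'
from h import *
import sys
cx,cy=map(float,sys.argv[1:3])
s=read_state(); T=R.from_rotvec(s['orientation']).as_matrix(); p=s['tool_pos']
print('tcp',p.round(4),'xyaw',np.degrees(np.arctan2(T[1,0],T[0,0])).round(2),'q',s['q'].round(2))
c=cam('wrist'); w=cloud(c); save(c,'wm.png')
near=(abs(w[...,0]-cx)<.06)&(abs(w[...,1]-cy)<.045)
def box(lo,hi,n):
    q=w[near&(w[...,2]>lo)&(w[...,2]<hi)]
    r=cv2.minAreaRect((q[:,:2]*1000).astype(np.float32)); a=r[2]; sz=r[1]; print(n,len(q),np.round(r[0],1),np.round(sz,1),round(a,2)); return q,r
q,r=box(.066,.085,'handle top'); box(.025,.04,'roof')
a=r[2] if r[1][0]>r[1][1] else r[2]-90
a=(a+90)%180-90
h=np.array([r[0][0],r[0][1],0])/1000
d=T.T@(np.array([h[0],h[1],.055])-p); print('yaw',a,'delta tool units',(d/.025).round(3))
E
python3 mag.py .665 .165
```

```text
tcp [0.6199 0.156  0.2047] xyaw 2.5 q [ 0.17  0.25  1.4  -0.    1.49  1.69]
handle top 611 [666.1 165.1] [29.6 10.4] 4.94
roof 3624 [668.  165.3] [46.6 58.1] 4.99
yaw 4.93959903717041 delta tool units [ 1.862 -0.281  5.988]
```

Request:
move_arm([
  [0,0,0,0.9,-0.14,0,50],
  [0,0,0,0.96,-0.14,0,50],
  [0,0,-0.41,0,0,0.5,50],
  [0,0,0,0,0,1,50],
  [0,0,0,0,0,1,50],
  [0,0,0,0,0,1,50],
  [0,0,0,0,0,1,50],
  [0,0,0,0,0,1,50],
  [0,0,0,0,0,0.5,50],
  [0,0,0,0,0,0.2,50],
])

```text
t: 13.3
tool_pos: [0.6649, 0.165, 0.0477]
orientation: [3.138, 0.136, -0.005]
force: [-0.4, -0.3, -0.4]
opening: 0.0498
gripper_force: 0.0
```

Request:
move_arm([
  [0,0,0,0,0,0,40],
  [0,0,0,0,0,0,30],
  [0,0,0,0,0,0,20],
  [0,0,0,0,0,0,12],
  [0,0,0,0,0,0,5],
  [0,0,0,0,0,0,5],
  [0,0,0,0,0,0,5],
  [0,0,0,0,0,0,5],
  [0,0,0,0,0,0,5],
  [0,0,0,0,0,0,5],
], force=30)

```text
t: 14.3
tool_pos: [0.6663, 0.1654, 0.0501]
orientation: [-3.138, -0.136, -0.001]
force: [-1.6, 1.4, 4.3]
opening: 0.0099
gripper_force: 30.0
```

Request:
move_arm([
  [0,0,0,0,0,-0.5,5],
  [0,0,0,0,0,-0.9,5],
  [0,0,0,0,0,-1,5],
  [0,0,0,0,0,-1,5],
  [0,0,0,0,0,-0.6,5],
  [0,0,0.7,0,0,0,5],
  [0,0,0.72,0,0,0,5],
  [0,0,0,0,0.3,0,5],
  [0,0,0,0,0.6,0,5],
  [0,0,0,0,0.9,0,5],
])

```text
t: 15.3
tool_pos: [0.6627, 0.1196, 0.149]
orientation: [3.14, -0.092, -0.002]
force: [-0.0, -0.6, -2.5]
opening: 0.0098
gripper_force: 30.0
```

Request:
move_arm([
  [0,0,0,0.06,1,0,5],
  [0,0,0,0.08,1,0,5],
  [0,0,0,0.08,1,0,5],
  [0,0,0,0.08,1,0,5],
  [0,0,0,0.08,1,0,5],
  [0,0,0,0.1,1,0,5],
  [0,0,0,0.1,0.8,0,5],
  [0,0,0,0,0.43,0,5],
  [0,0,0,0,0.2,0,5],
  [0,0,0,0,0,0,5],
])

```text
t: 16.3
tool_pos: [0.6661, -0.0663, 0.1495]
orientation: [-3.14, 0.098, 0.001]
force: [0.2, 0.4, -2.2]
opening: 0.0098
gripper_force: 30.0
```

```bash
cat > st.py <<'E'
from h import *
import sys
s=read_state(); T=R.from_rotvec(s['orientation']).as_matrix(); p=s['tool_pos']
yaw=np.degrees(np.arctan2(-T[0,1],-T[1,1])) ; print('tcp',p.round(4),'yaw(mag)',-yaw.round(2),'tilt',np.degrees(np.arccos(-T[2,2])).round(2),'open',s['opening'].round(4),'gf',round(s['gripper_force'],1),'F',s['force'].round(1),'t',s['t'])
if len(sys.argv)>3: g=np.array(list(map(float,sys.argv[1:4]))); print('delta units',(T.T@(g-p)/.025).round(3))
E
python3 st.py .6659 -.0659 .127
```

```text
Traceback (most recent call last):
  File "st.py", line 4, in <module>
    yaw=np.degrees(np.arctan2(-T[0,1],-T[1,1])) ; print('tcp',p.round(4),'yaw(mag)',-yaw.round(2),'tilt',np.degrees(np.arccos(-T[2,2])).round(2),'open',s['opening'].round(4),'gf',round(s['gripper_force'],1),'F',s['force'].round(1),'t',s['t'])
                                                                                                                                                        ^^^^^^^^^^^^^^^^^^
AttributeError: 'float' object has no attribute 'round'
```

Request:
move_arm([
  [0,0,0,0,0,0.3,5],
  [0,0,0,0,0,0.4,5],
  [0,0,0,0,0,0.2,5],
  [0,0.2,0,0,0,0,5],
  [0,0.4,0,0,0,0,5],
  [0,0.4,0,0,0,0,5],
  [0,0.4,0,0,0,0,5],
  [0,0.4,0,0,0,0,5],
  [0,0.4,0,0,0,0,5],
  [0,0.4,0,0,0,0,5],
])

```text
t: 17.3
tool_pos: [0.6662, -0.0657, 0.1274]
orientation: [3.102, -0.096, 0.429]
force: [-0.1, 0.3, -2.5]
opening: 0.0103
gripper_force: 30.0
```

```bash
sed -i "s/s\['opening'\].round(4)/round(float(s['opening']),4)/" st.py; python3 st.py .6659 -.0659 .127; python3 -c "
from h import *
c=cam('scene'); f=c['frame'][180:340,260:460]; cv2.imwrite('pics/s1.png',cv2.resize(f,None,fx=3.5,fy=3.5,interpolation=2)[:,:,::-1])"
```

```text
tcp [ 0.6662 -0.0657  0.1274] yaw(mag) -3.53 tilt 15.75 open 0.0103 gf 30.0 F [-0.1  0.3 -2.5] t 17.3
delta units [-0.014  0.008  0.013]
```

View pics/s1.png

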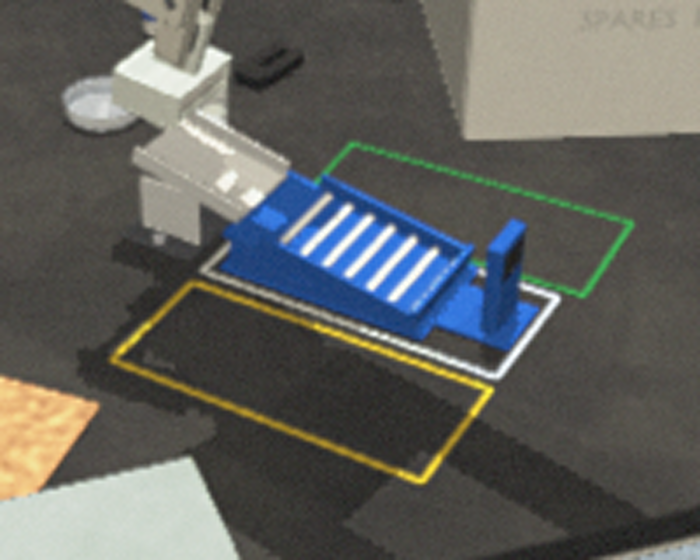

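The magazine (170,90) is tilted over the chute with its mouth toward the tray, which stands in the white outline. No posts are out yet. Continuing the tilt.

Request:
move_arm([
  [0,0.4,0,0,0,0,5],
  [0,0.4,0,0,0,0,5],
  [0,0.4,0,0,0,0,5],
  [0,0.3,0,0,0,0,5],
  [0,0.3,0,0,0,0,5],
  [0,0.3,0,0,0,0,5],
  [0,0.3,0,0,0,0,5],
  [0,0.3,0,0,0,0,5],
  [0,0.3,0,0,0,0,5],
  [0,0.3,0,0,0,0,5],
])

```text
t: 18.35
tool_pos: [0.6664, -0.0658, 0.1277]
orientation: [2.973, -0.092, 0.951]
force: [-0.4, -0.0, -1.8]
opening: 0.0096
gripper_force: 30.0
```

Request:
move_arm([
  [0,0.3,0,0,0,0,5],
  [0,0.3,0,0,0,0,5],
  [0,0.3,0,0,0,0,5],
  [0,0,0,0,0,0,5],
  [0,0,0,0,0,0,5],
  [0,0,0,0,0,0,5],
  [0,0,0,0,0,0,5],
  [0,0,0,0,0,0,5],
  [0,0,0,0,0,0,5],
  [0,0,0,0,0,0,5],
])

```text
t: 19.35
tool_pos: [0.6663, -0.066, 0.1271]
orientation: [2.923, -0.091, 1.087]
force: [-0.1, -0.0, -0.9]
opening: 0.01
gripper_force: 30.0
```

```bash
python3 st.py; python3 -c "
from h import *
c=cam('scene'); f=c['frame'][180:320,270:430]; cv2.imwrite('pics/s2.png',cv2.resize(f,None,fx=4,fy=4,interpolation=2)[:,:,::-1])"
```

```text
tcp [ 0.6663 -0.066   0.1271] yaw(mag) -3.55 tilt 40.79 open 0.01 gf 30.0 F [-0.1 -0.  -0.9] t 19.35
```

View pics/s2.png

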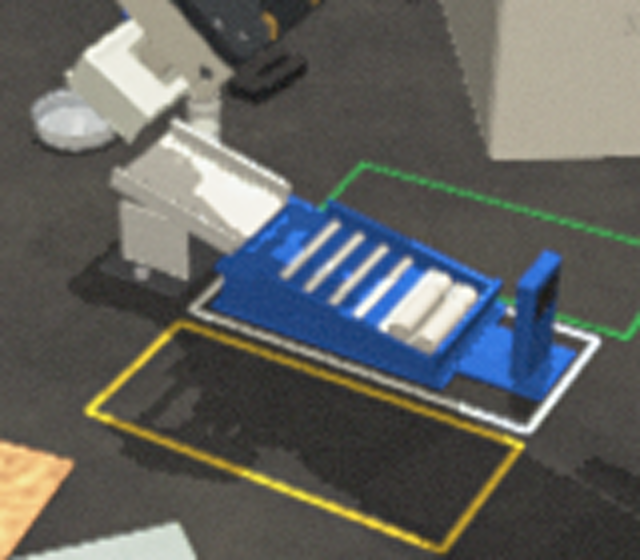

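Two posts lie in the two lowest grooves at (420,305) and (445,320). Tilting back and returning the white magazine.

Request:
move_arm([
  [0,-0.5,0,0,0,0,5],
  [0,-0.9,0,0,0,0,5],
  [0,-0.9,0,0,0,0,5],
  [0,-0.9,0,0,0,0,5],
  [0,-0.9,0,0,0,0,5],
  [0,-0.9,0,0,0,0,5],
  [0,-0.9,0,0,0,0,5],
  [0,-0.9,0,0,0,0,5],
  [0,0,0,0,0,-0.5,5],
  [0,0,0,0,0,-0.4,5],
])

```text
t: 20.4
tool_pos: [0.6666, -0.066, 0.1495]
orientation: [-3.14, 0.097, -0.001]
force: [-0.2, -0.7, -1.3]
opening: 0.01
gripper_force: 30.0
```

```bash
python3 st.py .6655 .155 .1495; python3 - <<'E'
from h import *
for _ in range(3): c=cam('top'); print(read_state()['force'].round(2))
w=cloud(c); q=w.reshape(-1,3)
for n,lo,hi in (('m0',.21,.32),('m1?',.10,.2)):
    k=(q[:,2]>.062)&(q[:,2]<.082)&(abs(q[:,0]-.66)<.06)&(q[:,1]>lo)&(q[:,1]<hi); print(n,k.sum(),q[k].mean(0) if k.any() else '')
E
```

```text
tcp [ 0.6666 -0.066   0.1495] yaw(mag) -3.54 tilt 0.05 open 0.01 gf 30.0 F [-0.2 -0.7 -1.3] t 20.4
delta units [-0.591 -8.819 -0.   ]
[0.91 0.22 0.94]
[-0.42 -0.45 -0.63]
[-0.77  0.31 -1.8 ]
m0 80 [0.66038782 0.25763724 0.07128768]
m1? 0
```

Request:
move_arm([
  [0,0,0,0,-0.5,0,5],
  [0,0,0,-0.08,-1,0,5],
  [0,0,0,-0.08,-1,0,5],
  [0,0,0,-0.08,-1,0,5],
  [0,0,0,-0.08,-1,0,5],
  [0,0,0,-0.08,-1,0,5],
  [0,0,0,-0.08,-1,0,5],
  [0,0,0,-0.08,-1,0,5],
  [0,0,0,-0.05,-1,0,5],
  [0,0,0,-0.05,-0.7,0,5],
])

```text
t: 21.55
tool_pos: [0.6632, 0.1671, 0.1499]
orientation: [-3.139, 0.095, -0.001]
force: [-0.2, 0.6, -1.3]
opening: 0.0098
gripper_force: 30.0
```

Request:
move_arm([
  [0,0,-0.7,0,0,0,5],
  [0,0,-0.71,0,0,0,5],
  [0,0,0,0,0,0.8,5],
  [0,0,0,0,0,0.9,5],
  [0,0,0,0,0,0.9,5],
  [0,0,0,0,0,0.7,5],
  [0,0,0,0,0,0.4,5],
  [0,0,0,0,0,0.1,5],
  [0,0,0,0,0,0.1,5],
  [0,0,0,0,0,0,5],
])

```text
t: 22.55
tool_pos: [0.6647, 0.1647, 0.0531]
orientation: [-3.138, -0.135, -0.002]
force: [-0.3, -0.7, -2.0]
opening: 0.0098
gripper_force: 30.0
```

```bash
python3 st.py .6663 .165 .0501
```

```text
tcp [0.6647 0.1647 0.0531] yaw(mag) 4.91 tilt 0.09 open 0.0098 gf 30.0 F [-0.3 -0.7 -2. ] t 22.55
delta units [ 0.064 -0.006  0.12 ]
```

Request:
move_arm([
  [0,0,0,0,0,0.1,5],
  [0,0,0,0,0,0,5],
  [0,0,0,0,0,0,20],
  [0,0,0,0,0,0,40],
  [0,0,0,0,0,0,50],
  [0,0,0,0,0,0,50],
  [0,0,0,0,0,-0.5,50],
  [0,0,0,0,0,-1,50],
  [0,0,0,0,0,-1,50],
  [0,0,0,0,0,-1,50],
])

```text
t: 23.55
tool_pos: [0.6641, 0.1646, 0.1392]
orientation: [-3.139, -0.135, -0.001]
force: [-0.1, 0.2, 0.3]
opening: 0.0503
gripper_force: 0.0
```

Request:
move_arm([
  [0,0,0,0,0,-1,50],
  [0,0,0,0,0,-1,50],
  [0,0,0,-0.4,-0.9,-0.5,50],
  [0,0,0,-0.4,-0.9,0,50],
  [0,0,0,-0.4,-0.9,0,50],
  [0,0,0,-0.5,-0.9,0,50],
  [0,0,0,0,0,0,50],
  [0,0,0,0,0,0,50],
  [0,0,0,0,0,0,50],
  [0,0,0,0,0,0,50],
])

```text
t: 24.55
tool_pos: [0.6145, 0.2497, 0.1999]
orientation: [3.139, 0.133, 0.001]
force: [0.5, -0.5, -1.0]
opening: 0.0497
gripper_force: 0.0
```

```bash
python3 mag.py .66 .258
```

```text
tcp [0.6145 0.2497 0.1999] xyaw 4.84 q [ 0.31  0.31  1.33 -0.    1.5   1.8 ]
handle top 629 [661.2 258.5] [29.8 10.4] 9.11
roof 3735 [663.2 258.8] [46.5 58.1] 8.67
yaw 9.106477737426758 delta tool units [ 1.886 -0.196  5.796]
```

Request:
move_arm([
  [0,0,0,0.93,-0.1,0,50],
  [0,0,0,0.95,-0.1,0,50],
  [0,0,-0.68,0,0,0.5,50],
  [0,0,0,0,0,1,50],
  [0,0,0,0,0,1,50],
  [0,0,0,0,0,1,50],
  [0,0,0,0,0,1,50],
  [0,0,0,0,0,1,50],
  [0,0,0,0,0,0.4,50],
  [0,0,0,0,0,0.1,50],
])

```text
t: 25.6
tool_pos: [0.6594, 0.2587, 0.0477]
orientation: [3.131, 0.245, -0.005]
force: [0.1, -0.9, -0.5]
opening: 0.0498
gripper_force: 0.0
```

Request:
move_arm([
  [0,0,0,0,0,0,40],
  [0,0,0,0,0,0,30],
  [0,0,0,0,0,0,20],
  [0,0,0,0,0,0,12],
  [0,0,0,0,0,0,5],
  [0,0,0,0,0,0,5],
  [0,0,0,0,0,0,5],
  [0,0,0,0,0,0,5],
  [0,0,0,0,0,0,5],
  [0,0,0,0,0,0,5],
], force=30)

```text
t: 26.6
tool_pos: [0.6605, 0.2596, 0.0499]
orientation: [3.132, 0.246, 0.0]
force: [-0.8, -1.1, 2.7]
opening: 0.0093
gripper_force: 30.0
```

Request:
move_arm([
  [0,0,0,0,0,-0.5,5],
  [0,0,0,0,0,-0.9,5],
  [0,0,0,0,0,-1,5],
  [0,0,0,0,0,-1,5],
  [0,0,0,0,0,-0.6,5],
  [0,0,0.7,0,0,0,5],
  [0,0,0.7,0,0,0,5],
  [0,0,0.7,0,0.3,0,5],
  [0,0,0,0,0.6,0,5],
  [0,0,0,0,0.9,0,5],
])

```text
t: 27.6
tool_pos: [0.6575, 0.2146, 0.1492]
orientation: [3.14, -0.093, -0.001]
force: [0.1, 0.3, -1.6]
opening: 0.0101
gripper_force: 30.0
```

Request:
move_arm([
  [0,0,0,0.1,1,0,5],
  [0,0,0,0.1,1,0,5],
  [0,0,0,0.1,1,0,5],
  [0,0,0,0.1,1,0,5],
  [0,0,0,0.1,1,0,5],
  [0,0,0,0.1,1,0,5],
  [0,0,0,0.1,1,0,5],
  [0,0,0,0.1,1,0,5],
  [0,0,0,0.1,1,0,5],
  [0,0,0,0.1,1,0,5],
])

```text
t: 28.6
tool_pos: [0.6666, -0.0382, 0.1494]
orientation: [3.14, -0.096, -0.001]
force: [0.4, -0.3, -0.9]
opening: 0.0101
gripper_force: 30.0
```

```bash
python3 st.py .6659 -.0659 .127
```

```text
tcp [ 0.6666 -0.0382  0.1494] yaw(mag) -3.49 tilt 0.04 open 0.0101 gf 30.0 F [ 0.4 -0.3 -0.9] t 28.6
delta units [0.038 1.107 0.898]
```

Request:
move_arm([
  [0,0,0,0.04,0.7,0.2,5],
  [0,0,0,0,0.4,0.5,5],
  [0,0,0,0,0,0.2,5],
  [0,0.2,0,0,0,0,5],
  [0,0.4,0,0,0,0,5],
  [0,0.4,0,0,0,0,5],
  [0,0.4,0,0,0,0,5],
  [0,0.4,0,0,0,0,5],
  [0,0.4,0,0,0,0,5],
  [0,0.4,0,0,0,0,5],
])

```text
t: 29.6
tool_pos: [0.6665, -0.0622, 0.1273]
orientation: [3.103, -0.095, 0.429]
force: [0.2, -0.1, -1.5]
opening: 0.0101
gripper_force: 30.0
```

Request:
move_arm([
  [0,0.4,0,0,0,0,5],
  [0,0.4,0,0,0,0,5],
  [0,0.4,0,0,0,0,5],
  [0,0.3,0,0,0,0,5],
  [0,0.3,0,0,0,0,5],
  [0,0.3,0,0,0,0,5],
  [0,0.3,0,0,0,0,5],
  [0,0.3,0,0,0,0,5],
  [0,0.3,0,0,0,0,5],
  [0,0.3,0,0,0,0,5],
])

```text
t: 30.6
tool_pos: [0.6664, -0.0623, 0.1274]
orientation: [2.973, -0.091, 0.952]
force: [-0.6, 0.4, -1.5]
opening: 0.0096
gripper_force: 30.0
```

Request:
move_arm([
  [0,0.3,0,0,0,0,5],
  [0,0.3,0,0,0,0,5],
  [0,0.3,0,0,0,0,5],
  [0,0,0,0,0,0,5],
  [0,0,0,0,0,0,5],
  [0,0,0,0,0,0,5],
  [0,0,0,0,0,0,5],
  [0,0,0,0,0,0,5],
  [0,0,0,0,0,0,5],
  [0,0,0,0,0,0,5],
])

```text
t: 31.6
tool_pos: [0.6667, -0.0639, 0.1272]
orientation: [2.923, -0.092, 1.087]
force: [0.7, -0.0, -2.0]
opening: 0.01
gripper_force: 30.0
```

```bash
python3 st.py; python3 -c "
from h import *
c=cam('scene'); f=c['frame'][180:320,270:430]; cv2.imwrite('pics/s3.png',cv2.resize(f,None,fx=4,fy=4,interpolation=2)[:,:,::-1])"
```

```text
tcp [ 0.6667 -0.0639  0.1272] yaw(mag) -3.61 tilt 40.8 open 0.01 gf 30.0 F [ 0.7 -0.  -2. ] t 31.6
```

View pics/s3.png

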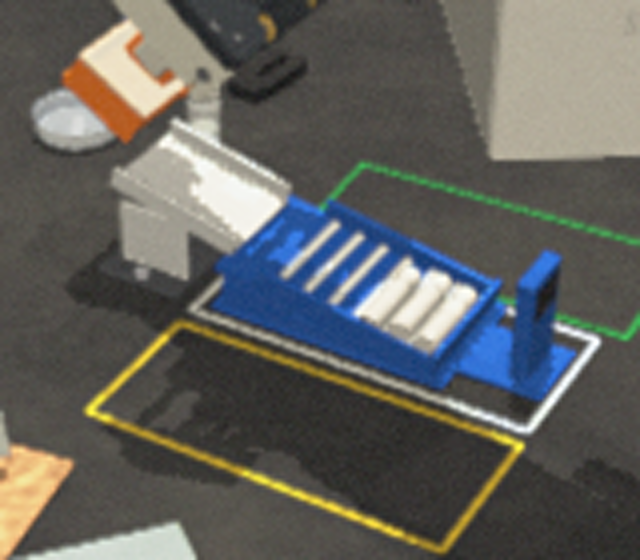

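Three posts now lie in the three lowest grooves. I'll tilt a little further in case one is stuck, then return.

Request:
move_arm([
  [0,0.4,0,0,0,0,5],
  [0,0.4,0,0,0,0,5],
  [0,0.4,0,0,0,0,5],
  [0,0.4,0,0,0,0,5],
  [0,0,0,0,0,0,5],
  [0,0,0,0,0,0,5],
  [0,0,0,0,0,0,5],
  [0,0,0,0,0,0,5],
  [0,0,0,0,0,0,5],
  [0,0,0,0,0,0,5],
])

```text
t: 32.65
tool_pos: [0.6668, -0.0639, 0.1275]
orientation: [2.817, -0.088, 1.326]
force: [1.0, 0.2, -2.0]
opening: 0.0097
gripper_force: 30.0
```

Request:
move_arm([
  [0,-0.4,0,0,0,0,5],
  [0,-0.9,0,0,0,0,5],
  [0,-0.9,0,0,0,0,5],
  [0,-0.9,0,0,0,0,5],
  [0,-0.9,0,0,0,0,5],
  [0,-0.9,0,0,0,0,5],
  [0,-0.9,0,0,0,0,5],
  [0,-0.9,0,0,0,0,5],
  [0,-0.9,0,0,0,0,5],
  [0,-0.8,0,0,0,-0.3,5],
])

```text
t: 33.65
tool_pos: [0.6657, -0.0639, 0.1339]
orientation: [3.14, -0.1, -0.007]
force: [0.5, 0.0, -1.0]
opening: 0.0099
gripper_force: 30.0
```

```bash
python3 st.py .6605 .2596 .15; python3 - <<'E'
from h import *
F=[]
for _ in range(4): c=cam('top'); F.append(read_state()['force'][2])
print('Fz',np.round(F,2))
q=cloud(c).reshape(-1,3)
k=(q[:,2]>.062)&(q[:,2]<.085)&(abs(q[:,0]-.66)<.08)&(q[:,1]>.08)&(q[:,1]<.32); r=cv2.minAreaRect((q[k,:2]*1000).astype(np.float32)); print('m1',k.sum(),r)
c=cam('scene'); f=c['frame'][180:320,270:430]; cv2.imwrite('pics/s4.png',cv2.resize(f,None,fx=4,fy=4,interpolation=2)[:,:,::-1])
E
```

```text
tcp [ 0.6657 -0.0639  0.1339] yaw(mag) -3.63 tilt 0.27 open 0.0099 gf 30.0 F [ 0.5  0.  -1. ] t 33.65
delta units [ -1.031 -12.902  -0.644]
Fz [-0.06 -1.78 -1.1  -1.55]
m1 74 ((663.1974487304688, 164.12173461914062), (28.43132781982422, 10.89357852935791), 2.805851697921753)
```

Request:
move_arm([
  [0,0,0,0,0,-0.65,5],
  [0,0,0,-0.05,-0.5,0,5],
  [0,0,0,-0.1,-1,0,5],
  [0,0,0,-0.1,-1,0,5],
  [0,0,0,-0.1,-1,0,5],
  [0,0,0,-0.1,-1,0,5],
  [0,0,0,-0.1,-1,0,5],
  [0,0,0,-0.1,-1,0,5],
  [0,0,0,-0.1,-1,0,5],
  [0,0,0,-0.1,-1,0,5],
])

```text
t: 34.9
tool_pos: [0.6578, 0.1515, 0.1521]
orientation: [-3.139, 0.098, -0.003]
force: [0.6, 0.8, -0.6]
opening: 0.0102
gripper_force: 30.0
```

Request:
move_arm([
  [0,0,0,-0.1,-1,0,5],
  [0,0,0,-0.1,-1,0,5],
  [0,0,0,-0.08,-1,0,5],
  [0,0,0,0,-1,0,5],
  [0,0,0,0,-0.4,0,5],
  [0,0,-0.7,0,0,0,5],
  [0,0,-0.7,0,0,0,5],
  [0,0,-0.7,0,0,0,5],
  [0,0,0,0,0,0,5],
  [0,0,0,0,0,0,5],
])

```text
t: 35.9
tool_pos: [0.658, 0.2596, 0.1513]
orientation: [-3.132, -0.242, -0.001]
force: [-0.4, 0.1, -1.8]
opening: 0.0094
gripper_force: 30.0
```

```bash
python3 st.py .6605 .2596 .0505
```

```text
tcp [0.658  0.2596 0.1513] yaw(mag) 8.85 tilt 0.04 open 0.0094 gf 30.0 F [-0.4  0.1 -1.8] t 35.9
delta units [0.096 0.016 4.034]
```

Request:
move_arm([
  [0,0,0,0.1,0,0.5,5],
  [0,0,0,0,0,0.9,5],
  [0,0,0,0,0,0.9,5],
  [0,0,0,0,0,0.9,5],
  [0,0,0,0,0,0.5,5],
  [0,0,0,0,0,0.2,5],
  [0,0,0,0,0,0.1,5],
  [0,0,0,0,0,0,5],
  [0,0,0,0,0,0,5],
  [0,0,0,0,0,0,5],
])

```text
t: 36.9
tool_pos: [0.6613, 0.2605, 0.0522]
orientation: [-3.131, -0.246, -0.003]
force: [-0.1, 0.2, -1.4]
opening: 0.0097
gripper_force: 30.0
```

Request:
move_arm([
  [0,0,0,0,0,0,20],
  [0,0,0,0,0,0,40],
  [0,0,0,0,0,0,50],
  [0,0,0,0,0,0,50],
  [0,0,0,0,0,-0.5,50],
  [0,0,0,0,0,-1,50],
  [0,0,0,0,0,-1,50],
  [0,0,0,0,0,-1,50],
  [0,0,0,0,0,-1,50],
  [0,0,0,0,0,-1,50],
])

```text
t: 37.9
tool_pos: [0.6606, 0.2602, 0.1907]
orientation: [-3.132, -0.246, -0.002]
force: [-0.3, 0.2, 0.1]
opening: 0.0502
gripper_force: 0.0
```

```bash
python3 mag.py .66 .259; python3 - <<'E'
from h import *
c=cam('top'); np.savez('top2.npz',**c); q=cloud(c).reshape(-1,3)
k=(q[:,2]>.055)&(q[:,2]<.075)&(abs(q[:,0]-.454)<.04)&(abs(q[:,1]+.05)<.05); r=cv2.minAreaRect((q[k,:2]*1000).astype(np.float32)); print('tray handle',k.sum(),r)
k=(q[:,2]>.062)&(q[:,2]<.085)&(abs(q[:,0]-.66)<.08)&(q[:,1]>.08)&(q[:,1]<.21); r=cv2.minAreaRect((q[k,:2]*1000).astype(np.float32)); print('m1',k.sum(),r)
s=cv2.resize(c['frame'][185:335,175:415],None,fx=3.3,fy=3.3,interpolation=cv2.INTER_CUBIC); cv2.imwrite('pics/crop2.png',s[:,:,::-1])
E
```

```text
tcp [0.6606 0.2602 0.1907] xyaw 8.99 q [0.3  0.45 1.18 0.   1.51 1.72]
handle top 615 [662.  260.2] [29.6 10. ] 9.2
roof 3584 [663.8 260.4] [46.8 57.8] 9.57
yaw 9.199599266052246 delta tool units [0.051 0.009 5.428]
tray handle 75 ((453.13043212890625, -55.241783142089844), (32.703372955322266, 9.622776985168457), 84.18692016601562)
m1 73 ((663.0862426757812, 163.97166442871094), (29.432987213134766, 10.34271240234375), 4.043670654296875)
```

View pics/crop2.png

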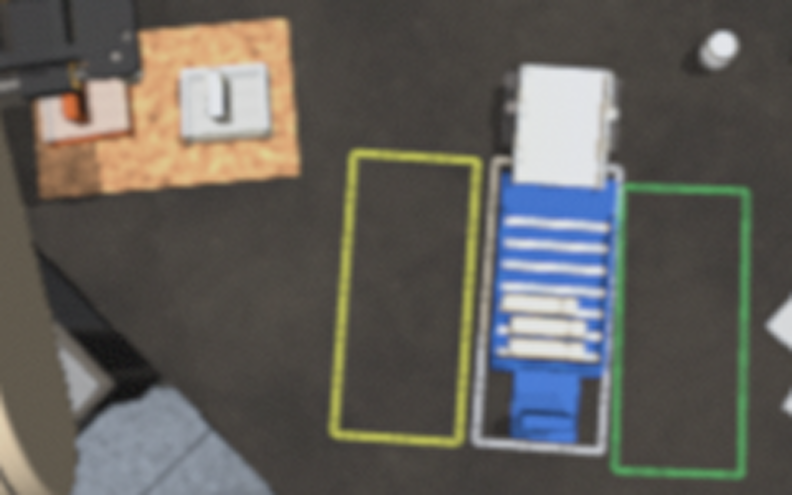

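Both magazines stand on the mat: orange at (75,105), white at (217,95). Three posts lie straight in the three lowest grooves (rows 303, 327, 348), and the bystander vial is untouched. Going back to the tray handle.

Request:
move_arm([
  [0,0,0,-0.92,1,0,50],
  [0,0,0,-0.92,1,0,50],
  [0,0,0,-0.92,1,0,50],
  [0,0,0,-0.92,1,0,50],
  [0,0,0,-0.92,1,0,50],
  [0,0,0,-0.92,1,0,50],
  [0,0,0,-0.92,1,0,50],
  [0,0,0,-0.92,1,0,50],
  [0,0,0,-0.92,1,0,50],
  [0,0,0,-0.92,1,0,50],
])

```text
t: 39.0
tool_pos: [0.4713, -0.0236, 0.1881]
orientation: [3.132, 0.247, -0.0]
force: [0.1, -0.3, -0.3]
opening: 0.0496
gripper_force: 0.0
```

Request:
move_arm([
  [0,0,-1,-0.5,0.5,0,50],
  [0,0,-1,0,0,0,50],
  [0,0,-1,0,0,0,50],
  [0,0,-1,0,0,0,50],
  [0,0,-1,0,0,0,50],
  [0,0,-1,0,0,0,50],
  [0,0,-1,0,0,0,50],
  [0,0,-1,0,0,0,50],
  [0,0,-1,0,0,0,50],
  [0,0,-1,0,0,0,50],
])

```text
t: 40.0
tool_pos: [0.4618, -0.0369, 0.1882]
orientation: [-2.585, -1.785, 0.0]
force: [-0.4, -0.4, -0.4]
opening: 0.0502
gripper_force: 0.0
```

Request:
move_arm([
  [0,0,-1,0,0,0,50],
  [0,0,-1,0,0,0,50],
  [0,0,-0.9,0,0,0,50],
  [0,0,0,0,0,0,50],
  [0,0,0,0,0,0,50],
  [0,0,0,0,0,0,50],
  [0,0,0,0,0,0,50],
  [0,0,0,0,0,0,50],
  [0,0,0,0,0,0,50],
  [0,0,0,0,0,0,50],
])

```text
t: 41.0
tool_pos: [0.462, -0.037, 0.1884]
orientation: [2.291, 2.15, 0.0]
force: [0.7, -0.6, 0.1]
opening: 0.0498
gripper_force: 0.0
```

```bash
cat > th.py <<'E'
from h import *
import sys
cy=float(sys.argv[1]); cx=float(sys.argv[2])
s=read_state(); T=R.from_rotvec(s['orientation']).as_matrix(); p=s['tool_pos']
print('tcp',p.round(4),'xyaw',np.degrees(np.arctan2(T[1,0],T[0,0])).round(2),'tilt',np.degrees(np.arccos(-T[2,2])).round(2))
c=cam('wrist'); w=cloud(c); save(c,sys.argv[3])
q=w[(w[...,2]>.056)&(w[...,2]<.07)&(abs(w[...,1]-cy)<.035)&(abs(w[...,0]-cx)<.03)]
r=cv2.minAreaRect((q[:,:2]*1000).astype(np.float32)); print(len(q),r)
print('delta units to (handle,z.042)',(T.T@(np.array([r[0][0]/1000,r[0][1]/1000,.042])-p)/.025).round(3))
E
python3 th.py -.053 .453 w2.png
```

```text
tcp [ 0.462  -0.037   0.1884] xyaw 86.38 tilt 0.0
616 ((452.81903076171875, -54.46244430541992), (33.49810791015625, 9.758881568908691), 86.0047378540039)
delta units to (handle,z.042) [-0.72  -0.324  5.855]
```

View pics/w2.png

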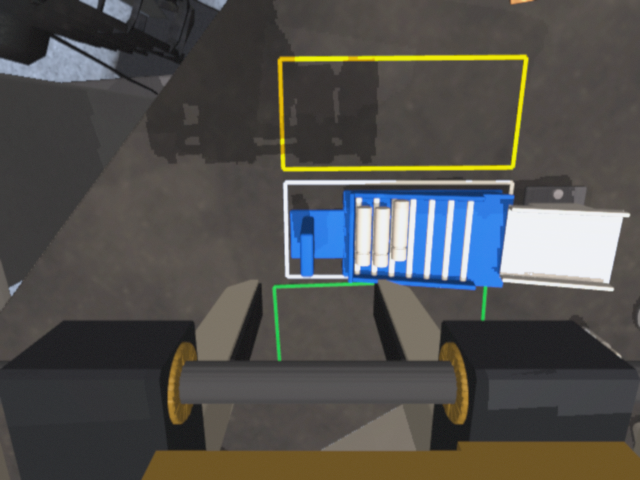

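The wrist view shows the tray squarely in the white outline with three posts in the lowest grooves (columns 363, 381, 401) and the handle at (307,247). I'll grip it with the body tilted away from the papers.

Request:
move_arm([
  [0,0,0,-0.52,-0.32,0,50],
  [0,0,0,0,0,1,50],
  [0,0,0,0,0,1,50],
  [0,0,0,0,0,1,50],
  [0,0,0,0,0,1,50],
  [0,0,0,0,0,1,50],
  [0,-0.7,0,0,0,0,50],
  [0,-0.8,0,0,0,0,50],
  [0,0,0,0.06,0,0.4,50],
  [0,0,0,0.07,0,0.4,50],
])

```text
t: 42.05
tool_pos: [0.4535, -0.0487, 0.0425]
orientation: [2.207, 2.076, -0.171]
force: [-0.2, -0.5, -1.2]
opening: 0.0499
gripper_force: 0.0
```

Request:
move_arm([
  [0,0,0,0,0,0,40],
  [0,0,0,0,0,0,25],
  [0,0,0,0,0,0,15],
  [0,0,0,0,0,0,5],
  [0,0,0,0,0,0,5],
  [0,0,0,0,0,0,5],
  [0,0,0,0,0,0,5],
  [0,0,0,0,0,0,5],
  [0,0,0,0,0,0,5],
  [0,0,0,0,0,0,5],
], force=25)

```text
t: 43.05
tool_pos: [0.4533, -0.0495, 0.0434]
orientation: [2.208, 2.073, -0.174]
force: [-3.0, -1.2, 5.7]
opening: 0.0099
gripper_force: 25.0
```

```bash
python3 st.py .4376 -.142 .0425
```

```text
tcp [ 0.4533 -0.0495  0.0434] yaw(mag) 86.4 tilt 9.02 open 0.0099 gf 25.0 F [-3.  -1.2  5.7] t 43.05
delta units [-3.68  -0.396  0.622]
```

Request:
move_arm([
  [0,0,0,0,-0.1,0,5],
  [0,0,0,0,-0.15,0,5],
  [0,0,0,0,-0.12,0,5],
  [0,0,0,0,-0.06,0,5],
  [0,0,0,-0.1,0,0.016,5],
  [0,0,0,-0.2,0,0.032,5],
  [0,0,0,-0.3,0,0.047,5],
  [0,0,0,-0.3,0,0.047,5],
  [0,0,0,-0.3,0,0.047,5],
  [0,0,0,-0.3,0,0.047,5],
])

```text
t: 44.05
tool_pos: [0.4402, -0.0855, 0.0434]
orientation: [2.209, 2.075, -0.171]
force: [1.3, 6.6, 5.5]
opening: 0.0117
gripper_force: 27.3
```

Request:
move_arm([
  [-0.006,0,-0.04,-0.3,0,0.047,5],
  [-0.006,0,-0.04,-0.3,0,0.047,5],
  [-0.006,0,-0.04,-0.3,0,0.047,5],
  [-0.006,0,-0.04,-0.3,0,0.047,5],
  [-0.006,0,-0.04,-0.3,0,0.047,5],
  [-0.006,0,-0.04,-0.3,0,0.047,5],
  [-0.006,0,-0.04,-0.2,0,0.032,5],
  [-0.006,0,-0.04,-0.13,0,0.02,5],
  [0,0,0,-0.05,0,0.008,5],
  [0,0,0,0,0,0,5],
])

```text
t: 45.05
tool_pos: [0.4375, -0.1407, 0.0435]
orientation: [2.172, 2.111, -0.169]
force: [-0.0, 5.5, 7.2]
opening: 0.0126
gripper_force: 28.6
```

```bash
python3 st.py .4378 -.1421 .0430
```

```text
tcp [ 0.4375 -0.1407  0.0435] yaw(mag) 88.36 tilt 8.89 open 0.0126 gf 28.6 F [-0.   5.5  7.2] t 45.05
delta units [-0.052  0.013  0.027]
```

Request:
move_arm([
  [0,0,0,-0.05,0,0.008,5],
  [0,0,0,0,0,0,5],
  [0,0,0,0,0,0,20],
  [0,0,0,0,0,0,40],
  [0,0,0,0,0,0,50],
  [0,0,0,0,0,-0.3,50],
  [0,0,0,0,0,-0.9,50],
  [0,0,0,0,0,-1,50],
  [0,0,0,0,0,-1,50],
  [0,0,0,0,0,-1,50],
])

```text
t: 46.05
tool_pos: [0.4375, -0.1264, 0.1482]
orientation: [2.172, 2.109, -0.172]
force: [-0.4, 0.1, 0.6]
opening: 0.0497
gripper_force: 0.0
```

```bash
python3 th.py -.147 .4376 w3.png; python3 - <<'E'
from h import *
c=cam('wrist'); f=c['frame'].astype(int); r,g,b=f[...,0],f[...,1],f[...,2]; V,U=np.mgrid[:480,:640]
m=(g>r+25)&(g>b+15); p=ray(c,np.c_[U[m],V[m]],0)[:,:2]; p=p[(p[:,0]>.38)&(p[:,0]<.66)&(p[:,1]<-.08)&(p[:,1]>-.22)]
print('green',len(p),cv2.minAreaRect((p*1000).astype(np.float32)),p.min(0),p.max(0))
w=cloud(c); m=(b>r+60)&(w[...,2]<.06)&(w[...,2]>.012); q=w[m]; print('tray',len(q),cv2.minAreaRect((q[q[:,0]>.475][:,:2]*1000).astype(np.float32)))
E
```

```text
tcp [ 0.4375 -0.1264  0.1482] xyaw 88.32 tilt 9.0
791 ((438.5419921875, -145.6558837890625), (10.292933464050293, 34.02870559692383), 11.386199951171875)
delta units to (handle,z.042) [-0.096  0.067  4.317]
green 2210 ((513.3661499023438, -148.77359008789062), (89.42511749267578, 198.53477478027344), 88.20742797851562) [ 0.4134539  -0.19553312] [ 0.61181723 -0.10112101]
tray 13182 ((535.3184204101562, -126.57760620117188), (129.1995086669922, 78.9778060913086), 10.962702751159668)
```

View pics/w3.png

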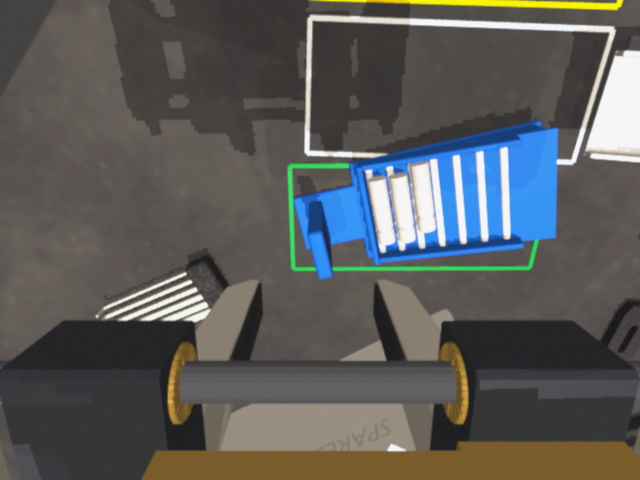

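The wrist view shows all three posts still in their grooves. The tray lagged in yaw and stands at about +11° in the green outline (handle at (320,240)). I'll regrip harder, square to the handle, and turn it back.

Request:
move_arm([
  [-0.11,0,-0.71,0,0,0,50],
  [-0.11,0,-0.71,0,0,0,50],
  [-0.11,0,-0.7,0,0,0,50],
  [0,0,0,0,0,0,50],
  [0,0,0,0,0,0,50],
  [0,0,0,0,0,0,50],
  [0,0,0,0,0,0,50],
  [0,0,0,0,0,0,50],
  [0,0,0,0,0,0,50],
  [0,0,0,0,0,0,50],
])

```text
t: 47.15
tool_pos: [0.4379, -0.1265, 0.1469]
orientation: [1.915, 2.331, -0.152]
force: [0.1, 0.5, -0.3]
opening: 0.0502
gripper_force: 0.0
```

```bash
python3 th.py -.146 .4385 w4.png
```

```text
tcp [ 0.4379 -0.1265  0.1469] xyaw 101.2 tilt 8.99
777 ((438.1185302734375, -145.39796447753906), (9.82225513458252, 33.91315460205078), 11.343085289001465)
delta units to (handle,z.042) [-0.078 -0.134  4.261]
```

Request:
move_arm([
  [0,0,0,-0.05,-0.13,0.9,50],
  [0,0,0,0,0,1,50],
  [0,0,0,0,0,1,50],
  [0,0,0,0,0,0.9,50],
  [0,0,0,0,0,0.4,50],
  [0,0,0,0,0,0,40],
  [0,0,0,0,0,0,25],
  [0,0,0,0,0,0,15],
  [0,0,0,0,0,0,5],
  [0,0,0,0,0,0,5],
], force=25)

```text
t: 48.2
tool_pos: [0.4387, -0.1446, 0.0443]
orientation: [1.914, 2.331, -0.151]
force: [0.7, -0.1, -0.8]
opening: 0.0145
gripper_force: 0.0
```

Request:
move_arm([
  [0,0,0,0,0,0,5],
  [0,0,0,0,0,0,5],
  [0,0,0,0,0,0,5],
  [0,0,0,0,0,0,5],
  [0.01,0,0.06,0,0,0,5],
  [0.02,0,0.12,0,0,0,5],
  [0.03,0,0.2,0,0,0,5],
  [0.04,0,0.25,0,0,0,5],
  [0.04,0,0.25,0,0,0,5],
  [0.04,0,0.25,0,0,0,5],
], force=60)

```text
t: 49.2
tool_pos: [0.4389, -0.1442, 0.0441]
orientation: [2.055, 2.215, -0.161]
force: [0.4, 4.4, 5.8]
opening: 0.0095
gripper_force: 60.1
```

```bash
python3 st.py
```

```text
tcp [ 0.4389 -0.1442  0.0441] yaw(mag) 94.3 tilt 8.99 open 0.0095 gf 60.1 F [0.4 4.4 5.8] t 49.2
```

Request:
move_arm([
  [0.04,0,0.25,0,0,0,5],
  [0.04,0,0.25,0,0,0,5],
  [0.03,0,0.22,0,0,0,5],
  [0.03,0,0.18,0,0,0,5],
  [0.02,0,0.12,0,0,0,5],
  [0,0,0.04,0,0,0,5],
  [0,0,0,0,0,0,5],
  [0,0,0,0,0,0,5],
  [0,0,0,0,0,0,5],
  [0,0,0,0,0,0,5],
])

```text
t: 50.2
tool_pos: [0.4389, -0.1443, 0.0441]
orientation: [2.179, 2.101, -0.17]
force: [1.5, 3.9, 5.2]
opening: 0.0095
gripper_force: 60.1
```

Request:
move_arm([
  [0,0,0,0,0,0,20],
  [0,0,0,0,0,0,40],
  [0,0,0,0,0,0,50],
  [0,0,0,0,0,0,50],
  [0,0,0,0,0,-0.3,50],
  [0,0,0,0,0,-0.9,50],
  [0,0,0,0,0,-1,50],
  [0,0,0,0,0,-1,50],
  [0,0,0,0,0,-1,50],
  [0,0,0,0,0,0,50],
])

```text
t: 51.2
tool_pos: [0.4411, -0.1284, 0.1517]
orientation: [2.176, 2.097, -0.166]
force: [0.7, 0.9, 1.1]
opening: 0.0504
gripper_force: 0.0
```

```bash
python3 th.py -.146 .4385 w5.png; python3 - <<'E'
from h import *
c=cam('wrist'); f=c['frame'].astype(int); r,g,b=f[...,0],f[...,1],f[...,2]; V,U=np.mgrid[:480,:640]
w=cloud(c); m=(b>r+60)&(w[...,2]<.06)&(w[...,2]>.012); q=w[m]; print('tray',len(q),cv2.minAreaRect((q[q[:,0]>.475][:,:2]*1000).astype(np.float32)))
t=cam('top'); q=cloud(t).reshape(-1,3)
for n,lo,hi in(('m1',.08,.21),('m0',.215,.32)):
    k=(q[:,2]>.062)&(q[:,2]<.085)&(abs(q[:,0]-.66)<.08)&(q[:,1]>lo)&(q[:,1]<hi); print(n,k.sum(),cv2.minAreaRect((q[k,:2]*1000).astype(np.float32)))
E
```

```text
tcp [ 0.4411 -0.1284  0.1517] xyaw 87.87 tilt 9.11
758 ((438.9720458984375, -145.4080352783203), (34.72389602661133, 10.233439445495605), 89.66279602050781)
delta units to (handle,z.042) [ 0.02  -0.091  4.439]
tray 12217 ((538.2022094726562, -148.0144500732422), (78.97281646728516, 128.32733154296875), 88.54146575927734)
m1 75 ((663.650390625, 164.54312133789062), (28.329076766967773, 10.770638465881348), 3.3476812839508057)
m0 78 ((661.4697875976562, 259.7232666015625), (29.56256675720215, 10.39835262298584), 9.97915267944336)
```

View pics/w5.png

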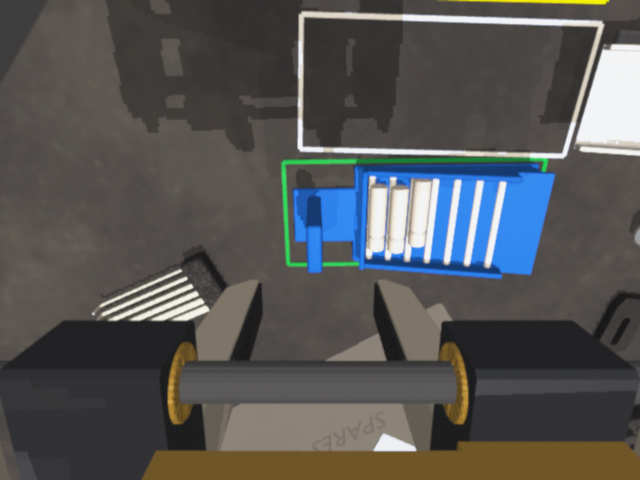

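The tray is straight in the green outline (yaw about -1.5°, within about 2 mm), with three posts in their grooves (columns 377, 398, 421). Both magazines stand on the mat and the gripper is clear.

```bash
python3 -c "
from h import *
print(read_state()['dq'].round(3)); print(close_job())"
```

```text
[-0.004  0.016  0.019  0.001 -0.001 -0.001]
the job is handed in; nothing more can be done
None
```

The job is handed in, verdict not shown: my last look had the tray straight in the green outline (about 2 mm, 0.5° off), the three posts that came out in its grooves, and both magazines standing on the mat.

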